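Gauge the drive-coupling gap of a fire pump

ROBOT

A 7-joint arm with a two-finger parallel gripper is mounted at the origin on the work surface. World frame = base frame: x ahead of the robot, y to its left, z up, the work surface at z = 0. Lengths are in m, angles in rad, forces in N, time in s.
With the tool pointing down it reaches from about 0.4 to 0.925 m from the base axis. Payload 5.6 kg.
Tool frame: the origin (TCP) lies on the centre line of the jaws, within the pads' length; the fingertips stand arm.nose_length ahead of it and the grasp point (between the pads) is the TCP (arm.nose_length is the distance from the TCP to the fingertips, in m); z points along the fingers, y is the direction in which the jaws open and shut (so a half turn about z gives the same grasp; the last joint's range is limited). The gripper opens to 85 mm and grips with 20 to 120 N. Pads are 22 mm wide; open, the fingers measure 114 mm over their backs; the gripper's body (76 mm by 85 mm) begins 54 mm behind the grasp point. The pads swing forward as they close: fully open they stand 13 mm farther back than shut.
Start: joints at [1.188, 0.468, -0.012, 1.603, 0.006, 1.071, -0.056], TCP at [0.217, -0.613, 0.25] pointing down, gripper open.
Joint ranges: [-2.53, 2.53], [-0.31, 2.02], [-1.57, 1.55], [0.28, 2.44], [-1.29, 4.43], [0.15, 1.84], [-2.92, 2.92]. Speed limits (rad/s): [2.57, 2.57, 3.14, 3.14, 3.14, 3.14, 3.14].

INTERFACE

Orientations are given as a rotation vector (axis times angle).
In Python, from rig import arm, vision, models gives the robot as it stands. The module is installed in compiled form; this text tells all that it offers.
- The arm moves only by the tool step_arm, never from a script. Its argument "moves" is one flat list of numbers, 7 for each row, row after row: the turn, a rotation vector about the tool's x, y, z in rad, then the shift along the tool's x, y, z in cm, then the closure, from 0 (fully open) to 1 (shut). A call has 1 to 20 rows; each row is the pose to reach, as a shift and turn from the pose commanded when the call began, along the tool's axes at that moment; what a row does not reach only later rows make up. A row lasts 1/12 s, in which the tool goes at most 41.7 mm and 7.16 degrees, less where a joint would pass 70% of its speed; a pose out of reach is approached as far as the arm can. A call with a gripper value outside its range is refused whole. The fingers move at their own pace and stop on an object; "squeeze" is the grip in N (left out, the last holds). Time passes only in rows, so rows that repeat a pose let the fingers close. It gives the time, the measured TCP pose, the force and the opening at its end, in the units of the state.
- arm.read_state(): the state, without advancing time (a new reading comes with each control period).
- vision.get_image(name): name is "scene" or "top"; returns a dict with "image" (480x640x3 uint8, red, green, blue), "fx", "fy", "cx", "cy" (pixels), "D" ([k1, k2, p1, p2, k3] as OpenCV has them; the pictures are not rectified), "rvec" (rotation vector, rad) and "tvec" (3), from world to camera coordinates, as OpenCV has them. Camera axes: x right, y down, z forward; pixel columns grow to the right and rows downward; lengths in m; the calibration is good to about 2 mm. A picture is of the moment at which its call begins. There is no depth.
- arm.sign_off(): hands the job in, once; it reports no verdict.
Trained networks look in a picture, given as the dict that the camera call returned (one of the last four; its "shot" number tells which), for a name from the list of things; names that differ only in an ending like _2 or _b are one class to them, and where a whole thing is asked for, a point or a joint stands for the part that bears it (a point fixed in the world has none). Each returns a list of dicts, best first, with "score" (0 to 1); they miss things now and then, are a little off and sometimes report something else, mostly with a low value. They report only what shows in the picture. A call takes as long as a camera call. They do not tell look-alikes from the thing itself.
- models.boxes_of(picture, thing): "xy" ([column, row] in pixels, amid what is visible of it).
- models.tip_of(picture, thing): "xy" ([column, row] in pixels: a listed point, or the origin of a listed thing).
The state is a dict: "t": time; "q": joint angles; "joint_vel": joint speeds; "effort": joint torques, N m; "tcp_pos": TCP position; "tcp_rot": TCP orientation; "ft_force": force on the tool from outside, world axes, zero at the start; "wrist_torque": the same for the moment, N m; "finger_gap": finger opening in m.
Only numpy, scipy, OpenCV 4.12 (cv2) and the standard library are available. Lean on these libraries where they do the work, as an engineer would, in place of code of your own. Each camera call takes 0.05 s, during which the arm holds its last target.

TASK

Work the pump's sprung clutch lever: pull it all the way towards the robot, then ease it slowly back home before letting go. Then lift the orange-handled taper gauge out of its stand and slide its blade straight down from above into the gap between the two coupling discs until it drags snugly against both, without forcing it. Finish still holding the gauge steady and upright at that depth; leave the other things where they are.

Things in the scene. Friction and masses are not known exactly. Their poses are not given: they have to be found in the camera images.
- coupling_unit: pump drive coupling bolted to a dark steel base plate 160 x 285 x 12 mm: grey bearing block (left), two upright discs, red pump housing (right, front gauge, top 124 mm high). Fixed to the table, its place and yaw vary. Origin on the table; x points away from the robot at yaw 0, y along the disc axis towards the grey block, z up
- gap_mouth (a point): middle of the gap between the two discs, to within 1 mm, level with the top of their rims (130 mm above the table). Its axes are those of coupling_unit: y is the gap's normal (across the gap), z up. The gap is open downwards for more than 60 mm
- disc_left: bright metal coupling disc, 110 mm across, 14 mm thick, axis along y of coupling_unit, +y side of the gap, 3 mm chamfer round its rim; origin near that of coupling_unit. The gap at rest is 3.0 to 5.4 mm and differs from run to run; the chamfers widen its mouth by 3 mm a side. The pair of discs floats together along y by up to 4 mm either way on a soft spring (0.15 N per mm), so it follows the blade; the lever floats with it
- disc_right: brass-coloured coupling disc of the same size, -y side of the gap. Its face is sprung towards the other disc: it starts to give at 2.5 N and takes 8 N more for each mm. Pulling the clutch lever draws it away by up to 7.5 mm. Origin near that of coupling_unit
- clutch_lever (a joint): lever angle in rad: 0 = home (leaning 0.3 rad away from the robot, towards +x of coupling_unit), grows as the grip is pulled towards the robot (-x), 0.75 = end of its stroke. Sprung home: about 4 N at the grip at the start, 8 N at the end, plus some damping; it returns by itself when let go, too fast if let go far from home
- lever_grip (a point): middle of the lever's black round grip bar: 18 mm thick, 75 mm long, level, along y of coupling_unit, sticking out to -y from the steel stem, which is 55 mm from this point towards +y; about 190 mm above the table
- lever_pivot (a point): point on the lever's hinge axis (along y of coupling_unit) beside lever_grip; the grip moves on a circle of 130 mm radius about it in the x-z plane of coupling_unit. 65 mm above the table
- taper_gauge: loose feeler blade with an orange handle, 80 g, standing blade-down in the stand. Origin at the middle of the handle's underside; z up along the handle. Handle 34 mm along x, 18 mm along y (black patch on both y faces), 46 mm high above the origin. Steel blade 14 mm wide along x, hanging 70 mm below the origin, thickness along y: 1.6 mm at the tip, growing evenly to 8.4 mm at the handle
- gauge_tip (a point): middle of the blade's tip, 70 mm below the gauge's origin. It is some 17 to 42 mm below the rims when it meets both discs (how deep depends on the gap), and about 3 mm deeper it is snug: pushing it in then takes about 2 to 5 N, and about 0.5 N more for each further mm
- gauge_stand: blue block 90 x 90 x 85 mm with a slot 24 x 12 mm in its top, 79 mm deep, that holds the gauge (handle resting on the top face). Fixed; its place and yaw vary. Origin under its centre on the table
- coupling_red: loose hose coupling standing upright, bright metal with a red ring, 80 mm across and 100 mm high; origin under its centre; bystander, may stand on either of the two places where the gauge stand can be
- coupling_blue: loose hose coupling standing upright, bright metal with a blue ring, 80 mm across and 100 mm high; origin under its centre; bystander
- nozzle: loose bright metal hose nozzle standing upright, 72 mm across its foot, 175 mm high; origin under its centre; bystander
- spanner: loose steel spanner lying flat; origin under its middle; bystander
- carton: loose cardboard carton 120 x 80 x 50 mm; origin under its centre; bystander
- oil_bottle: loose yellow bottle with red cap, 64 mm across, 170 mm high; origin under its centre; bystander
Not all that is in view belongs to the job. Leave any brown look-alike of the gauge_stand alone.

How it is judged:
On the way, in this order (a step that is already met when the one before it is completed fails the run):
1. the clutch lever is pulled through its full stroke (value of joint clutch_lever above 0.66 rad), for 0.1 s.
2. the clutch lever is back home (value of joint clutch_lever below 0.06 rad), for 0.2 s.
3. the gauge is lifted clear of its stand in the fingers (contact force between the fingers and taper_gauge above 1 N and z of taper_gauge in the frame of gauge_stand above 0.165 m), for 0.1 s.
At the end, for the whole second after the job is handed in: the fingers hold the gauge (over 3 N), still and within 0.15 rad of upright, its tip at least 12 mm below the disc rims and within 16 mm of the gap mouth's middle along x; the blade presses on each disc with 1.5 to 8.5 N; the clutch lever is home (below 0.08 rad) (contact force between taper_gauge and disc_left between 1.5 and 8.5 N and contact force between taper_gauge and disc_right between 1.5 and 8.5 N and z of gauge_tip in the frame of gap_mouth below -0.012 m and x of gauge_tip in the frame of gap_mouth between -0.016 and 0.016 m and angle between taper_gauge's own z axis and vertical below 0.15 rad and contact force between the fingers and taper_gauge above 3 N and linear speed of taper_gauge below 0.01 m/s and value of joint clutch_lever below 0.08 rad); the arm keeps its last pose, push and grip.
It fails at once if the lever snaps back (faster than 1.5 rad/s) (velocity of joint clutch_lever below -1.5 rad/s).
It fails at once if the blade is forced against a disc (over 25 N) (contact force between taper_gauge and disc_left above 25 N or contact force between taper_gauge and disc_right above 25 N).
It fails at once if a bystander is disturbed (moved over 25 mm) (distance of any of coupling_red, coupling_blue, nozzle, spanner, carton, oil_bottle from where it was at the start of the episode above 0.025 m).
It also fails if it takes over 70 s, if anything falls off the work surface, if the arm or the gripper's body presses on something with over 40 N, if the wrist force passes 120 N, or if a joint passes its speed limit or range.

## Working session

There is one attempt and no reset: what is moved stays moved. The work goes in short steps, Python scripts to look and compute and a tool call to move; the robot and the scene stay as the last step left them, time stands still between calls to the robot, and variables do not carry over. Pictures are saved under pics/ and viewed, and the job is handed in when it is done.

Besides the shell and the picture viewer there is one more tool, called after "Request:" as name(argument=value, ...), one argument or row to a line, values as JSON. step_arm: Moves the arm, as the interface text tells. Its arguments: {"type":"object","properties":{"moves":{"type":"array"},"squeeze":{"type":"number"}},"required":["moves"]}

```bash
mkdir -p pics; ls
python3 - <<'E'
from rig import arm, vision, models
import cv2, numpy as np, pickle
s=arm.read_state(); print({k:np.round(v,4) for k,v in s.items()}); print(arm.nose_length)
for n in ["scene","top"]:
    p=vision.get_image(n); cv2.imwrite(f"pics/{n}0.png",p["image"][:,:,::-1]); 
    print(n,p["fx"],p["cx"],p["cy"],p["D"],cv2.Rodrigues(np.array(p["rvec"]))[0].T.round(3).tolist(), (-cv2.Rodrigues(np.array(p["rvec"]))[0].T@np.array(p["tvec"]).ravel()).round(3))
    for t in ["coupling_unit","gap_mouth","lever_grip","lever_pivot","taper_gauge","gauge_tip","gauge_stand","disc_left","disc_right","coupling_red","nozzle","oil_bottle","carton","coupling_blue","spanner"]:
        print(t,"box",[(np.round(d["xy"]).tolist(),round(d["score"],2)) for d in models.boxes_of(p,t)][:3],"tip",[(np.round(d["xy"],1).tolist(),round(d["score"],2)) for d in models.tip_of(p,t)][:3])
    pickle.dump(p,open(f"{n}0.pkl","wb"))
print(arm.read_state()["t"])
E
```

```text
pics
{'t': np.float64(0.0), 'q': array([ 1.188 ,  0.4684, -0.0116,  1.6037,  0.006 ,  1.0714, -0.0563]), 'joint_vel': array([-0.0004,  0.0003, -0.0003, -0.0017, -0.0019, -0.0003, -0.    ]), 'effort': array([-3.00000e-04, -5.32392e+01,  2.12000e-02, -2.51299e+01,
        1.14000e-02,  7.90000e-03, -0.00000e+00]), 'tcp_pos': array([ 0.2164, -0.6123,  0.2493]), 'tcp_rot': array([-3.0946e+00, -5.3080e-01,  7.0000e-04]), 'ft_force': array([0.4016, 0.4553, 0.5493]), 'wrist_torque': array([ 0.0219,  0.0337, -0.0166]), 'finger_gap': np.float64(0.0851)}
0.019
scene 487.8869259083387 322.0343201400976 242.61604271945336 [-0.00580117  0.          0.          0.          0.        ] [[0.597, 0.553, -0.581], [0.802, -0.422, 0.422], [-0.012, -0.718, -0.696]] [ 1.255 -0.441  1.015]
coupling_unit box [([258.0, 292.0], 0.85)] tip [([321.9, 372.2], 0.72), ([267.0, 293.7], 0.64), ([272.7, 256.3], 0.21)]
gap_mouth box [([266.0, 276.0], 0.62)] tip [([271.1, 253.3], 0.85)]
lever_grip box [([207.0, 296.0], 0.94), ([272.0, 272.0], 0.65)] tip [([193.3, 297.2], 0.95), ([267.0, 291.8], 0.71)]
lever_pivot box [
[... 1761 characters left out ...]
83)] tip [([256.8, 216.4], 0.83), ([151.6, 297.2], 0.77), ([209.3, 304.9], 0.69)]
disc_left box [([361.0, 255.0], 0.68)] tip [([370.8, 259.2], 0.74)]
disc_right box [([370.0, 247.0], 0.74), ([382.0, 252.0], 0.59), ([471.0, 184.0], 0.19)] tip [([371.8, 253.3], 0.55)]
coupling_red box [([258.0, 266.0], 0.62)] tip [([260.5, 269.4], 0.75), ([487.9, 306.7], 0.52)]
nozzle box [([381.0, 165.0], 0.65)] tip [([380.5, 168.2], 0.92)]
oil_bottle box [([469.0, 184.0], 0.68)] tip [([465.3, 191.7], 0.94)]
carton box [([231.0, 177.0], 0.84)] tip [([230.6, 179.8], 0.93)]
coupling_blue box [([309.0, 174.0], 0.9)] tip [([308.8, 174.4], 0.78)]
spanner box [([486.0, 306.0], 0.6)] tip [([486.4, 308.0], 0.82)]
3.1
```

View pics/scene0.png

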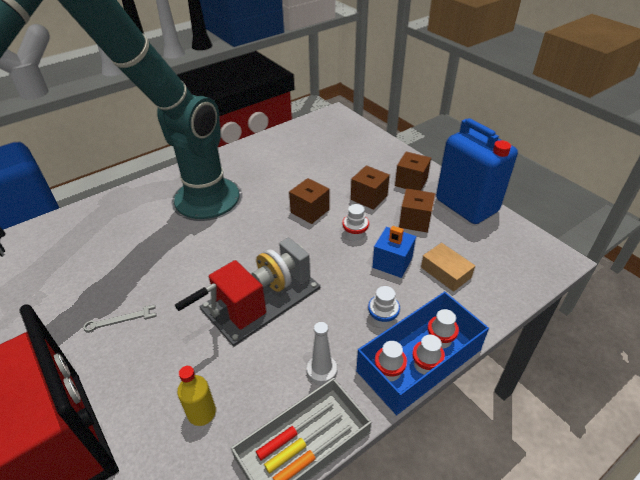

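View pics/top0.png

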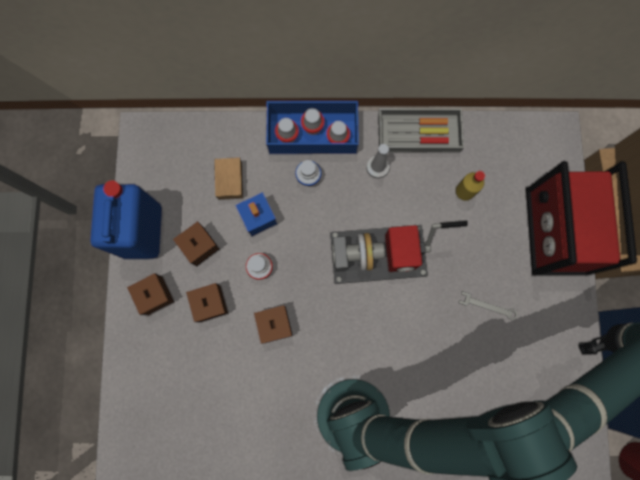

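Run:
```python
import cv2
a=cv2.imread("pics/scene0.png")[190:350,150:350]; cv2.imwrite("pics/s_crop.png",cv2.resize(a,None,fx=4,fy=3.75,interpolation=cv2.INTER_CUBIC))
a=cv2.imread("pics/top0.png")[180:330,330:500]; cv2.imwrite("pics/t_crop.png",cv2.resize(a,None,fx=4,fy=4,interpolation=cv2.INTER_CUBIC))
a=cv2.imread("pics/scene0.png")[160:300,330:480]; b=cv2.imread("pics/top0.png")[180:320,130:280]
cv2.imwrite("pics/g_crop.png",cv2.resize(cv2.hconcat([a,b]),None,fx=2.66,fy=2.66,interpolation=cv2.INTER_CUBIC))
```

```text
(no output)
```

View pics/s_crop.png

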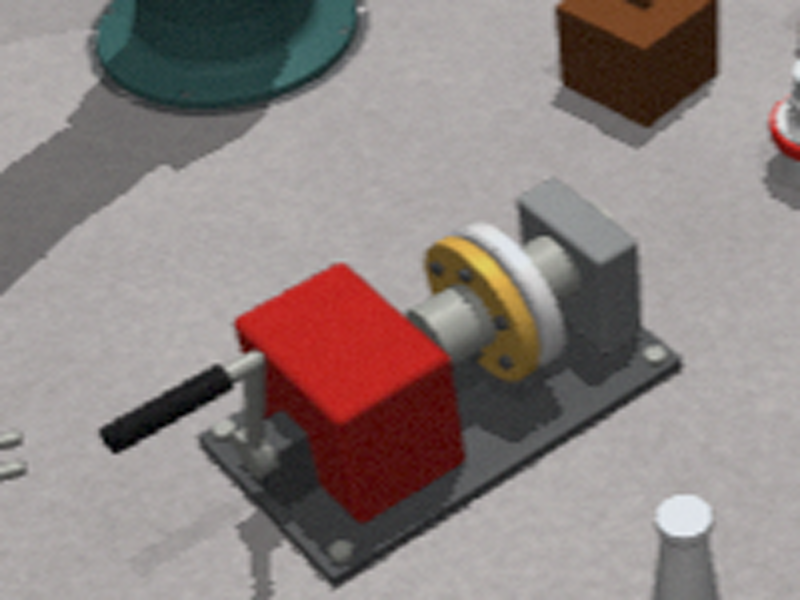

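View pics/t_crop.png

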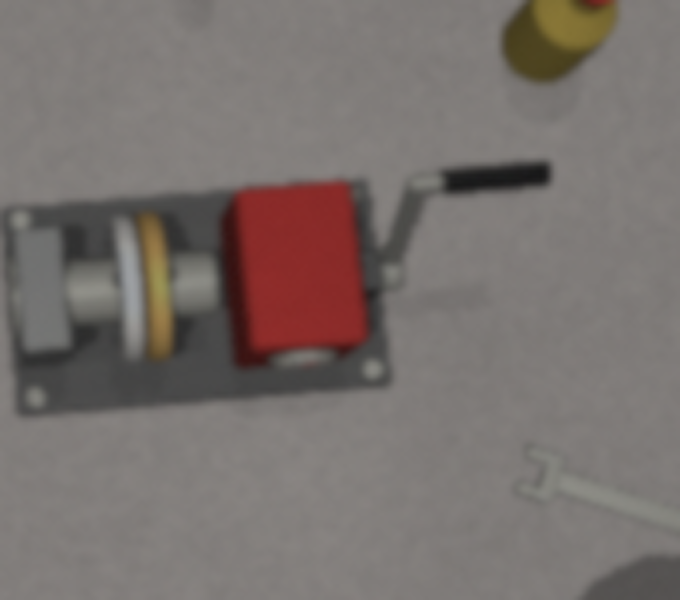

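View pics/g_crop.png

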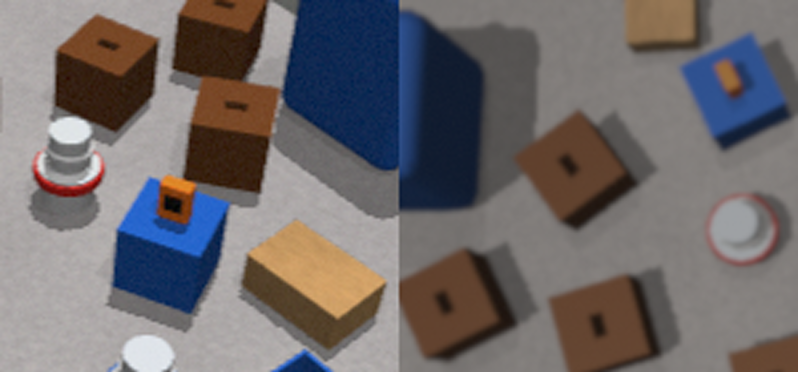

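```bash
cat > h.py <<'E'
import numpy as np, cv2, pickle
from scipy.optimize import least_squares
from scipy.spatial.transform import Rotation as R
def load(n): return pickle.load(open(n+".pkl","rb"))
def K(p): return np.array([[p["fx"],0,p["cx"]],[0,p["fy"],p["cy"]],[0,0,1.]])
def ray(p,xy):
    u=cv2.undistortPoints(np.array([[xy]],float),K(p),np.array(p["D"],float)).ravel()
    Rm=cv2.Rodrigues(np.array(p["rvec"],float))[0]; c=-Rm.T@np.array(p["tvec"],float).ravel()
    d=Rm.T@np.array([u[0],u[1],1.]); return c,d/np.linalg.norm(d)
def at_z(p,xy,z):
    c,d=ray(p,xy); return c+d*(z-c[2])/d[2]
def tri(pa,a,pb,b):
    c1,d1=ray(pa,a); c2,d2=ray(pb,b)
    A=np.stack([d1,-d2],1); t=np.linalg.lstsq(A,c2-c1,rcond=None)[0]
    x1=c1+d1*t[0]; x2=c2+d2*t[1]; return (x1+x2)/2,np.linalg.norm(x1-x2)
def proj(p,X):
    return cv2.projectPoints(np.atleast_2d(np.array(X,float)),np.array(p["rvec"],float),np.array(p["tvec"],float),K(p),np.array(p["D"],float))[0].reshape(-1,2)
E
python3 - <<'E'
from h import *
np.set_printoptions(precision=4,suppress=True)
s,t=load("scene0"),load("top0")
for n,a,b in [("gap",(271.1,253.3),(370.2,249.8)),("grip",(193.3,297.2),(448.9,221.3)),("gaugebase",(393.7,239.5),(255.2,209.3)),("stand",(394.2,262.1),(256.8,216.4)),("red",(357.3,232.6),(260.5,269.4)),("nozzle",(323.7,371.4),(380.5,168.2)),("oil",(202.6,414.2),(465.3,191.7)),("carton",(446.3,269.1),(230.6,179.8)),("blue",(380.7,318.8),(308.8,174.4))]:
    print(n,*tri(s,a,t,b))
print("gap@.13",at_z(s,(271.1,253.3),.13),at_z(t,(370.2,249.8),.13))
print("grip@.19",at_z(s,(193.3,297.2),.19),at_z(t,(448.9,221.3),.19))
print("gauge@.085",at_z(s,(393.7,239.5),.085),at_z(t,(255.2,209.3),.085))
print("plate top",[at_z(t,q,.012)[:2] for q in [(332,232),(334.5,283.25),(427,275.5),(420.5,225.5)]])
print("plate scene",[at_z(s,(150+x/4,190+y/3.75),.012)[:2] for x,y in [(680,362),(338,580),(203,438)]])
print("grip ends tri",tri(s,(178.7,307.3),t,(330+548/4,180+173/4)),tri(s,(205.5,291.3),t,(330+443/4,180+180/4)))
E
```

```text
gap [ 0.4703 -0.039   0.136 ] 0.010683923683179851
grip [ 0.5357 -0.2622  0.1908] 0.01241034632162261
gaugebase [0.5937 0.2853 0.0919] 0.007994592847906485
stand [ 0.5953  0.294  -0.0026] 0.003018568821608806
red [ 0.4324  0.284  -0.003 ] 0.00854516737479379
nozzle [ 0.7548 -0.0878 -0.0004] 0.01261713533866255
oil [ 0.6773 -0.3596 -0.0084] 0.002420896377735769
carton [0.7112 0.379  0.0113] 0.0011784428451551662
blue [0.7275 0.1293 0.0027] 0.010084155971850604
gap@.13 [ 0.4675 -0.0315  0.13  ] [ 0.4688 -0.0442  0.13  ]
grip@.19 [ 0.5318 -0.2675  0.19  ] [ 0.538  -0.2565  0.19  ]
gauge@.085 [0.5872 0.2868 0.085 ] [0.5978 0.2896 0.085 ]
plate top [array([0.5435, 0.0614]), array([0.386 , 0.0545]), array([ 0.4091, -0.2255]), array([ 0.5636, -0.211 ])]
plate scene [array([0.5501, 0.0607]), array([ 0.5738, -0.2161]), array([ 0.4175, -0.2289])]
grip ends tri (array([ 0.5339, -0.3058,  0.1858]), np.float64(0.0031962039103416123)) (array([ 0.5284, -0.236 ,  0.1843]), np.float64(0.002332715817273343))
```

```bash
cat > fit.py <<'E'
from h import *
from scipy.ndimage import map_coordinates, gaussian_filter
from scipy.optimize import minimize
np.set_printoptions(precision=4,suppress=True)
def gradmag(p,sig=0.8):
    im=p["image"].astype(float); g=0
    for c in range(3):
        gx=gaussian_filter(im[:,:,c],sig,order=(0,1)); gy=gaussian_filter(im[:,:,c],sig,order=(1,0)); g=g+gx**2+gy**2
    return np.sqrt(g)
def fit(pics,segs,z0,x0,rng=0.012):
    # segs: list per pic of 3D local segments
    gs=[gradmag(p) for p in pics]
    pts=[np.concatenate([np.linspace(a,b,40)[2:-2] for a,b in sg]) for sg in segs]
    def score(v):
        c,s=np.cos(v[2]),np.sin(v[2]); tot=0
        for p,g,P in zip(pics,gs,pts):
            X=P.copy(); X[:,0]=v[0]+c*P[:,0]-s*P[:,1]; X[:,1]=v[1]+s*P[:,0]+c*P[:,1]
            uv=proj(p,X); tot+=np.mean(np.minimum(map_coordinates(g,[uv[:,1],uv[:,0]],order=1),60))
        return -tot
    best=None
    for dx in np.arange(-rng,rng+1e-6,.002):
        for dy in np.arange(-rng,rng+1e-6,.002):
            for da in np.arange(-.12,.121,.03):
                v=np.array(x0)+[dx,dy,da]; f=score(v)
                if best is None or f<best[0]: best=(f,v)
    r=minimize(score,best[1],method="Nelder-Mead",options=dict(initial_simplex=best[1]+np.array([[0,0,0],[.002,0,0],[0,.002,0],[0,0,.02]])))
    return r.x,r.fun
E
python3 - <<'E'
from fit import *
s,t=load("scene0"),load("top0")
def rect(a,b,z): 
    c=[np.array([sx*a,sy*b,z]) for sx,sy in [(1,1),(1,-1),(-1,-1),(-1,1)]]; return [(c[i],c[(i+1)%4]) for i in range(4)]
top=rect(.045,.045,.085)
# stand yaw guess
for nm,ps in [("scene",[s]),("top",[t]),("both",[s,t])]:
    b=min((fit(ps,[top]*len(ps),0,(.597,.288,a)) for a in (-.5,-.2,.1,.4,.7)),key=lambda r:r[1]); print("stand",nm,b)
pl=rect(.08,.1425,.012)
for nm,ps in [("scene",[s]),("top",[t]),("both",[s,t])]:
    print("plate",nm,fit(ps,[pl]*len(ps),0,(.478,-.08,.07)))
def mask(p,f,box):
    im=p["image"]; hsv=cv2.cvtColor(im,cv2.COLOR_RGB2HSV).astype(int); m=f(hsv)
    k=np.zeros(m.shape,bool); k[box[1]:box[3],box[0]:box[2]]=1; return m&k
def cen(m): y,x=np.nonzero(m); return np.array([x.mean(),y.mean()]),len(x),(x.min(),x.max(),y.min(),y.max())
org=lambda h:(h[:,:,0]>3)&(h[:,:,0]<18)&(h[:,:,1]>150)&(h[:,:,2]>70)
a=cen(mask(s,org,(370,215,420,255))); b=cen(mask(t,org,(240,195,270,225))); print(a,b,tri(s,a[0],t,b[0]))
blk=lambda h:(h[:,:,2]<45)
a=cen(mask(s,blk,(170,280,210,320))); b=cen(mask(t,blk,(438,215,475,232))); print(a,b,tri(s,a[0],t,b[0]))
E
```

```text
stand scene (array([0.5933, 0.2858, 0.4596]), np.float64(-50.784512193282175))
stand top (array([0.5911, 0.2897, 0.4565]), np.float64(-26.54227710272108))
stand both (array([0.5924, 0.2873, 0.4512]), np.float64(-73.5217240828024))
plate scene (array([ 0.4877, -0.0856,  0.085 ]), np.float64(-39.22645646083213))
plate top (array([ 0.4758, -0.0787,  0.0847]), np.float64(-26.221521308724885))
plate both (array([ 0.4771, -0.0864,  0.0815]), np.float64(-50.60255547580675))
(array([396.1765, 233.9477]), 153, (np.int64(390), np.int64(402), np.int64(226), np.int64(243))) (array([253.9706, 209.3824]), 34, (np.int64(251), np.int64(257), np.int64(205), np.int64(214))) (array([0.5917, 0.2898, 0.1077]), np.float64(0.0011354730569654097))
(array([191.1325, 298.7137]), 234, (np.int64(175), np.int64(207), np.int64(288), np.int64(310))) (array([454.1224, 224.051 ]), 98, (np.int64(442), np.int64(466), np.int64(222), np.int64(226))) (array([ 0.5306, -0.272 ,  0.187 ]), np.float64(0.0014323397439664268))
```

Run:
```python
from fit import *
s,t=load("scene0"),load("top0")
a,b=.08,.1425
def E(x1,y1,x2,y2,z): return (np.array([x1,y1,z]),np.array([x2,y2,z]))
scn=[E(-a,-b,-a,b,.012),E(-a,b,a,b,.012),E(a,-b,a,b,0),E(-a,-b,a,-b,0)]
tp=[E(a,-b,a,b,.012),E(-a,-b,a,-b,.012),E(-a,-b,-a,b,0),E(-a,b,a,b,0)]
for nm,ps,sg in [("scene",[s],[scn]),("top",[t],[tp]),("both",[s,t],[scn,tp])]:
    v=fit(ps,sg,0,(.478,-.08,.07)); print("plate",nm,v)
v=v[0]; R2=np.array([[np.cos(v[2]),-np.sin(v[2])],[np.sin(v[2]),np.cos(v[2])]])
def W(l): l=np.array(l,float); return np.r_[v[:2]+R2@l[:2],l[2]]
g=np.array([.5306,-.272]); print("grip local",R2.T@(g-v[:2]))
# masks of discs
def cen(m): y,x=np.nonzero(m); return np.array([x.mean(),y.mean()]),len(x),(x.min(),x.max(),y.min(),y.max())
for nm,p,box in [("s",s,(245,240,300,300)),("t",t,(350,225,385,275))]:
    h=cv2.cvtColor(p["image"],cv2.COLOR_RGB2HSV).astype(int); k=np.zeros(h.shape[:2],bool); k[box[1]:box[3],box[0]:box[2]]=1
    m=(h[:,:,0]>15)&(h[:,:,0]<30)&(h[:,:,1]>90)&(h[:,:,2]>70)&k; print(nm,"brass",cen(m))
for nm,p,o,f in [("s",s,(240,230),10),("t",t,(345,225),14)]:
    im=p["image"][:,:,::-1].copy(); 
    w=(75,55) if nm=="s" else (50,40)
    im=cv2.resize(im[o[1]:o[1]+w[1],o[0]:o[0]+w[0]],None,fx=f,fy=f,interpolation=cv2.INTER_NEAREST)
    if nm=="t": im=cv2.convertScaleAbs(im,alpha=1.6)
    cv2.imwrite(f"pics/disc_{nm}.png",im)
```

```text
plate scene (array([ 0.4763, -0.0835,  0.0812]), np.float64(-40.84613197915563))
plate top (array([ 0.4764, -0.0789,  0.083 ]), np.float64(-26.504289800376974))
plate both (array([ 0.4767, -0.0829,  0.0811]), np.float64(-62.91239216846415))
grip local [ 0.0384 -0.1929]
s brass (array([272.1667, 270.7193]), 456, (np.int64(257), np.int64(284), np.int64(253), np.int64(291)))
t brass (array([368.7033, 250.9617]), 209, (np.int64(364), np.int64(373), np.int64(233), np.int64(269)))
```

View pics/disc_s.png

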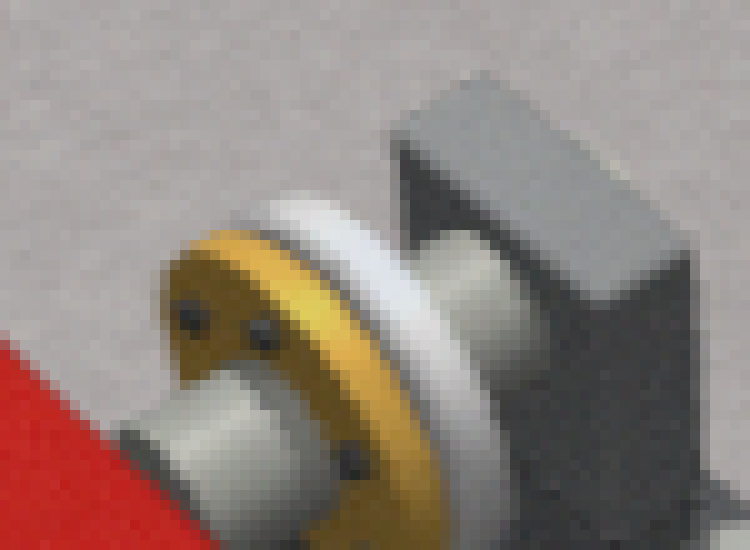

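View pics/disc_t.png

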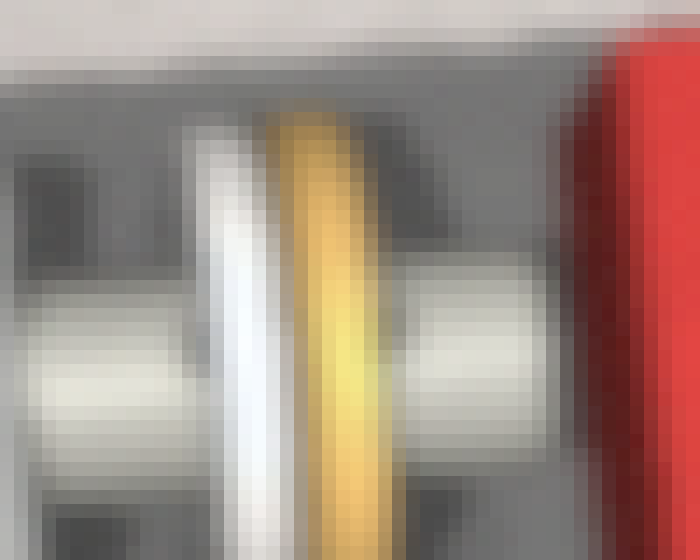

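Run:
```python
from fit import *
s,t=load("scene0"),load("top0")
v=np.array([.4767,-.0829,.0811]); R2=np.array([[np.cos(v[2]),-np.sin(v[2])],[np.sin(v[2]),np.cos(v[2])]])
def W(l): l=np.array(l,float); return np.r_[v[:2]+R2@l[:2],l[2]]
for nm,p in [("s",s),("t",t)]:
    im=p["image"].astype(float); ys=np.arange(-.03,.0651,.002); acc=0
    for th in np.arange(-.6,.61,.1):
        if nm=="s" and th<-.3: continue
        uv=np.array([proj(p,W([.0545*np.sin(th),y,.075+.0545*np.cos(th)]))[0] for y in ys])
        prof=np.stack([map_coordinates(im[:,:,c],[uv[:,1],uv[:,0]],order=1) for c in range(3)],1); acc=acc+prof
    acc/=acc.max()/255
    print(nm); 
    for y,r in zip(ys,acc): print(round(y*1000),r.round().astype(int), int(r[0]-r[2]))
```

```text
s
-30 [203  55  50] 153
-28 [189  86  83] 106
-26 [175 121 119] 55
-24 [155 136 134] 21
-22 [145 139 136] 8
-20 [151 149 146] 5
-18 [169 167 164] 5
-16 [187 185 180] 6
-14 [193 191 187] 6
-12 [194 192 188] 6
-10 [194 192 188] 5
-8 [192 191 187] 5
-6 [191 189 185] 5
-4 [189 186 181] 7
-2 [183 179 171] 11
0 [175 169 157] 17
2 [169 162 147] 21
4 [160 151 132] 28
6 [152 143 121] 31
8 [138 129 107] 31
10 [117 110  92] 24
12 [101  95  80] 20
14 [100  92  75] 24
16 [102  91  69] 32
18 [102  89  62] 40
20 [97 82 52] 44
22 [96 78 45] 50
24 [97 80 43] 53
26 [100  80  41] 58
28 [106  84  41] 65
30 [136 109  49] 87
32 [191 157  71] 120
34 [233 194  89] 144
36 [245 204  93] 151
38 [245 204  93] 152
40 [242 201  92] 150
42 [223 185  91] 132
44 [179 151  95] 83
46 [144 134 117] 27
48 [160 159 157] 3
50 [194 194 194] 0
52 [220 222 223] -3
54 [239 242 245] -6
56 [247 251 254] -7
58 [248 251 255] -7
60 [247 251 254] -7
62 [239 242 245] -5
64 [216 218 218] -1
t
-30 [231  72  68] 162
-28 [230  71  68] 162
-26 [225  70  67] 158
-24 [216  68  64] 151
-22 [198  62  59] 139
-20 [173  54  52] 121
-18 [144  46  44] 100
-16 [117  38  36] 80
-14 [100  34  32] 68
-12 [93 33 32] 61
-10 [90 37 35] 54
-8 [90 47 46] 43
-6 [91 62 61] 29
-4 [97 82 81] 16
-2 [108 102 100] 7
0 [125 122 119] 5
2 [141 140 136] 5
4 [154 153 148] 5
6 [161 160 154] 6
8 [164 164 158] 6
10 [165 165 159] 6
12 [165 165 159] 6
14 [164 164 158] 6
16 [163 162 156] 6
18 [160 160 154] 6
20 [158 157 151] 6
22 [156 155 149] 6
24 [153 153 147] 6
26 [151 150 144] 6
28 [147 146 139] 7
30 [144 140 131] 12
32 [152 144 123] 29
34 [174 158 119] 55
36 [204 180 119] 84
38 [229 199 122] 106
40 [243 211 125] 117
42 [247 214 125] 122
44 [244 209 122] 121
46 [231 196 115] 115
48 [210 177 108] 101
50 [187 160 111] 76
52 [177 161 134] 43
54 [190 183 172] 18
56 [214 213 210] 4
58 [237 238 237] 0
60 [249 251 252] -3
62 [251 254 255] -3
64 [243 245 246] -3
```

```bash
cat >> h.py <<'E'
def Rtool(phi):  # tool down, tool y at world angle phi
    y=np.array([np.cos(phi),np.sin(phi),0]); z=np.array([0,0,-1.]); return np.stack([np.cross(y,z),y,z],1)
def togo(st,pos,phi):
    R0=R.from_rotvec(st["tcp_rot"]).as_matrix(); Rt=Rtool(phi)
    return R.from_matrix(R0.T@Rt).as_rotvec().round(4), ((R0.T@(np.array(pos)-st["tcp_pos"]))*100).round(2)
E
python3 - <<'E'
from h import *
from rig import arm
s=arm.read_state(); print(s["t"],Rtool(.081))
print(togo(s,(.5306,-.272,.30),.081)); print(R.from_rotvec(s["tcp_rot"]).as_matrix().round(3))
E
```

```text
3.1 [[-0.08091146  0.99672129  0.        ]
 [ 0.99672129  0.08091146  0.        ]
 [ 0.          0.         -1.        ]]
(array([ 0.    ,  0.    , -1.3121]), array([ 40.96, -21.68,  -4.97]))
[[ 0.943  0.333  0.   ]
 [ 0.333 -0.943 -0.   ]
 [ 0.     0.    -1.   ]]
```

Request:
step_arm(
  moves=[0,0,0,0,0,-3,0,0,0,-0.1,2,-1,-5,0,0,0,-0.2,5,-2.6,-5,0,0,0,-0.3,8.5,-4.5,-5,0,0,0,-0.4,12,-6.4,-5,0,0,0,-0.5,15.5,-8.2,-5,0,0,0,-0.6,19,-10,-5,0,0,0,-0.7,22.5,-12,-5,0,0,0,-0.8,26,-13.8,-5,0,0,0,-0.9,29.5,-15.6,-5,0,0,0,-1.0,33,-17.5,-5,0,0,0,-1.1,36,-19,-5,0,0,0,-1.2,38.5,-20.4,-5,0,0,0,-1.29,40.5,-21.4,-5,0,0,0,-1.312,41,-21.7,-5,0,0,0,-1.312,41,-21.7,-5,0],
)

```text
t: 4.43
tcp_pos: [0.5319, -0.2698, 0.3002]
tcp_rot: [-2.126, -2.313, -0.001]
ft_force: [0.1, 0.4, 0.2]
finger_gap: 0.0854
```

Run:
```python
from h import *
from rig import arm,vision
s=arm.read_state(); print(s["t"],s["tcp_pos"],s["q"].round(2) if hasattr(s["q"],"round") else s["q"])
print(togo(s,(.5306,-.272,.188),.081))
for n in ["scene","top"]:
    p=vision.get_image(n); pickle.dump(p,open(n+"1.pkl","wb")); im=p["image"][:,:,::-1].copy()
    for z in (.0,):
        u=proj(p,s["tcp_pos"]+[0,0,-.019])[0]; cv2.circle(im,tuple(int(a) for a in u.round()),2,(0,255,0),-1)
    u=u.round().astype(int); im=im[max(u[1]-90,0):u[1]+90,max(u[0]-100,0):u[0]+100]
    cv2.imwrite(f"pics/{n}1.png",cv2.resize(im,None,fx=3,fy=3,interpolation=cv2.INTER_CUBIC))
```

```text
4.4333 [ 0.53188374 -0.26982068  0.30023454] [ 0.75  0.37 -0.43  1.66  0.17  1.14  0.36]
(array([ 0.0004, -0.0007,  0.0029]), array([-0.21, -0.15, 11.22]))
```

View pics/scene1.png

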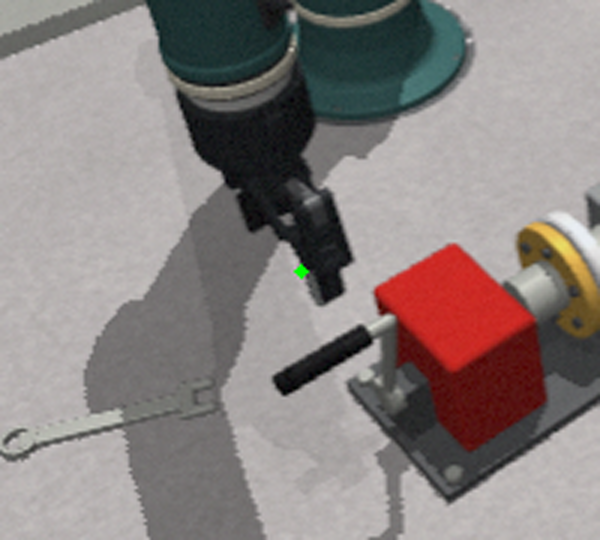

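View pics/top1.png

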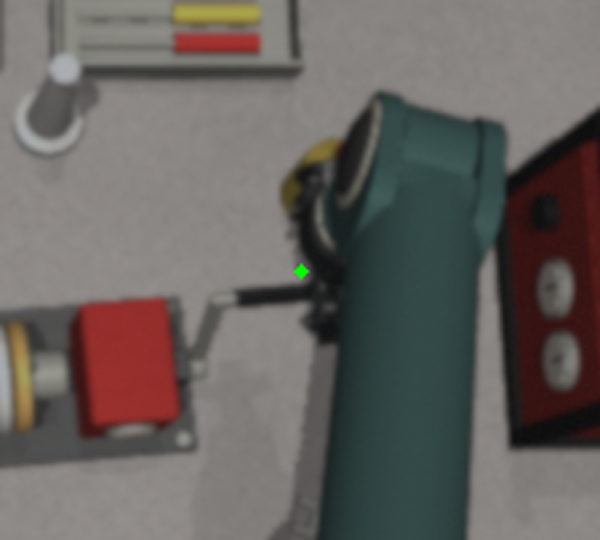

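Request:
step_arm(
  moves=[0,0,0.003,-0.2,-0.15,3,0,0,0,0.003,-0.2,-0.15,6,0,0,0,0.003,-0.2,-0.15,9,0,0,0,0.003,-0.2,-0.15,11.2,0,0,0,0.003,-0.2,-0.15,11.2,0],
  squeeze=30,
)

```text
t: 4.95
tcp_pos: [0.5251, -0.275, 0.1834]
tcp_rot: [-2.133, -2.295, 0.006]
ft_force: [-0.9, 1.1, -0.8]
finger_gap: 0.085
```

Run:
```python
from h import *
from rig import arm,vision
s=arm.read_state(); print(s["t"],s["tcp_pos"],s["ft_force"])
for n in ["scene"]:
    p=vision.get_image(n); pickle.dump(p,open(n+"2.pkl","wb")); im=p["image"][:,:,::-1].copy()
    im=im[210:350,120:320]
    cv2.imwrite(f"pics/{n}2.png",cv2.resize(im,None,fx=4,fy=4,interpolation=cv2.INTER_CUBIC))
```

```text
4.95 [ 0.52509948 -0.2750397   0.18342419] [-0.9220769   1.12090451 -0.7951353 ]
```

View pics/scene2.png

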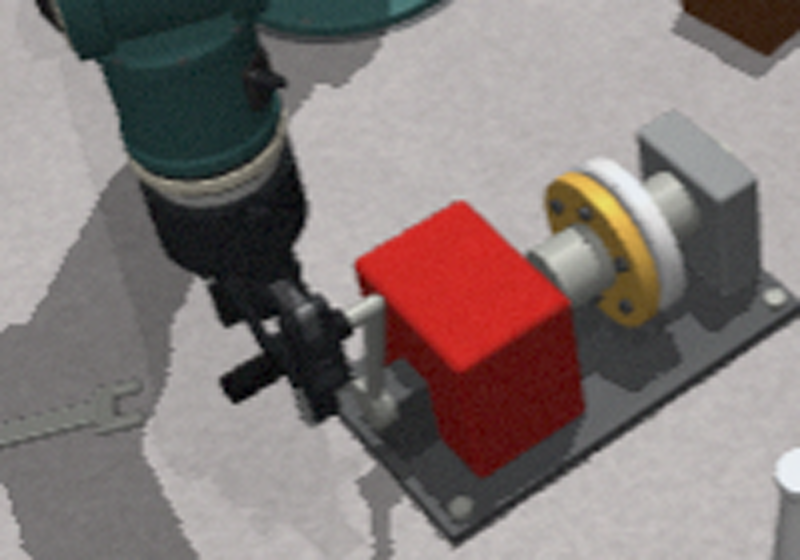

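Request:
step_arm(
  moves=[0,0,0,0,0,0,0.4,0,0,0,0,0,0,0.7,0,0,0,0,0,0,1,0,0,0,0,0,0,1,0,0,0,0,0,0,1,0,0,0,0,0,0,1],
  squeeze=30,
)

```text
t: 5.5
tcp_pos: [0.5311, -0.2738, 0.1894]
tcp_rot: [2.13, 2.304, 0.003]
ft_force: [3.8, 0.7, -2.8]
finger_gap: 0.0168
```

Run:
```python
from h import *
from rig import arm,vision
s=arm.read_state(); print(s["t"],s["tcp_pos"],s["ft_force"],s["finger_gap"],togo(s,s["tcp_pos"],.081),s["joint_vel"])
```

```text
5.5 [ 0.53105966 -0.27380436  0.189435  ] [ 3.80191594  0.70634339 -2.76789413] 0.01677123055661349 (array([ 0.0039,  0.0014, -0.0029]), array([0., 0., 0.])) [-4.65798606e-03  8.84262053e-03 -4.05893693e-03 -2.67715365e-04
  1.27657050e-05 -1.28811124e-02 -2.36474504e-04]
```

Request:
step_arm(
  moves=[0,0,0,0,-0.3,-0.1,1,0,0,0,0,-0.62,-0.18,1,0,0,0,0,-1.26,-0.32,1,0,0,0,0,-1.9,-0.43,1,0,0,0,0,-2.54,-0.52,1,0,0,0,0,-3.19,-0.56,1,0,0,0,0,-3.84,-0.58,1,0,0,0,0,-4.49,-0.56,1,0,0,0,0,-5.14,-0.52,1,0,0,0,0,-5.78,-0.43,1,0,0,0,0,-6.42,-0.32,1,0,0,0,0,-7.06,-0.18,1,0,0,0,0,-7.68,0,1,0,0,0,0,-8.3,0.21,1,0,0,0,0,-8.9,0.45,1,0,0,0,0,-9.26,0.6,1,0,0,0,0,-9.26,0.6,1,0,0,0,0,-9.26,0.6,1,0,0,0,0,-9.26,0.6,1],
)

```text
t: 7.08
tcp_pos: [0.4423, -0.2814, 0.1853]
tcp_rot: [2.124, 2.3, 0.008]
ft_force: [6.9, 1.1, 7.4]
finger_gap: 0.0171
```

Run:
```python
from h import *
from rig import arm,vision
s=arm.read_state(); print(s["t"],s["tcp_pos"],s["ft_force"],s["finger_gap"])
x0=np.array([.53106,-.2738,.18944]); print(Rtool(.081).T@(s["tcp_pos"]-x0)*100)
for n in ["scene"]:
    p=vision.get_image(n); pickle.dump(p,open(n+"3.pkl","wb")); im=p["image"][:,:,::-1].copy()
    im=im[210:350,120:320]
    cv2.imwrite(f"pics/{n}3.png",cv2.resize(im,None,fx=4,fy=4,interpolation=cv2.INTER_CUBIC))
```

```text
7.0833 [ 0.44231203 -0.28140129  0.18526518] [6.90025875 1.14243421 7.38966013] 0.01710529356661069
[-0.03956362 -8.90720234  0.41748203]
```

View pics/scene3.png

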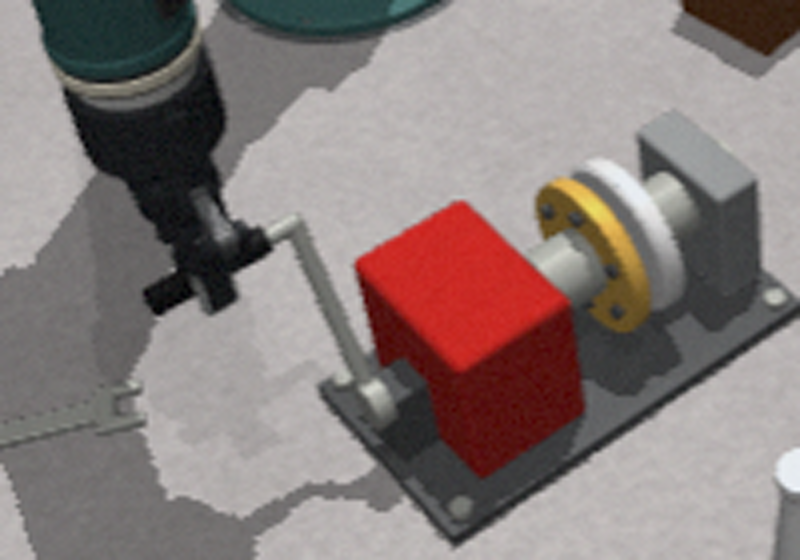

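Request:
step_arm(
  moves=[0,0,0,0,-0.25,0.11,1,0,0,0,0,-0.5,0.22,1,0,0,0,0,-0.5,0.22,1,0,0,0,0,-0.5,0.22,1],
)

```text
t: 7.47
tcp_pos: [0.4375, -0.2818, 0.183]
tcp_rot: [2.124, 2.3, 0.008]
ft_force: [8.4, -0.1, 6.8]
finger_gap: 0.017
```

Run:
```python
from h import *
from rig import arm,vision
s=arm.read_state(); print(s["t"],s["tcp_pos"],s["ft_force"],s["finger_gap"])
x0=np.array([.53106,-.2738,.18944]); print(Rtool(.081).T@(s["tcp_pos"]-x0)*100)
```

```text
7.4667 [ 0.43752994 -0.28177109  0.18303524] [ 8.36897402 -0.07350901  6.8309924 ] 0.016993983795257957
[-0.03773037 -9.38683517  0.64047581]
```

Request:
step_arm(
  moves=[0,0,0,0,0.45,-0.2,1,0,0,0,0,0.86,-0.37,1,0,0,0,0,1.46,-0.61,1,0,0,0,0,2.08,-0.82,1,0,0,0,0,2.7,-1.0,1,0,0,0,0,3.34,-1.14,1,0,0,0,0,3.98,-1.25,1,0,0,0,0,4.62,-1.34,1,0,0,0,0,5.27,-1.38,1,0,0,0,0,5.92,-1.4,1,0,0,0,0,6.57,-1.38,1,0,0,0,0,7.22,-1.34,1,0,0,0,0,7.86,-1.25,1,0,0,0,0,8.5,-1.14,1,0,0,0,0,9.0,-1.03,1,0,0,0,0,9.4,-0.93,1,0,0,0,0,9.76,-0.82,1,0,0,0,0,9.76,-0.82,1,0,0,0,0,9.76,-0.82,1,0,0,0,0,9.76,-0.82,1],
)

```text
t: 9.13
tcp_pos: [0.5295, -0.2736, 0.1881]
tcp_rot: [-2.133, -2.306, -0.0]
ft_force: [1.8, -0.2, -2.0]
finger_gap: 0.0171
```

Run:
```python
from h import *
from rig import arm,vision
s=arm.read_state(); print(s["t"],s["tcp_pos"],s["ft_force"],s["finger_gap"])
x0=np.array([.53106,-.2738,.18944]); print(Rtool(.081).T@(s["tcp_pos"]-x0)*100)
```

```text
9.1333 [ 0.52947483 -0.27362096  0.18806306] [ 1.79780102 -0.20180861 -1.99753216] 0.017142873312561754
[ 0.03067128 -0.15654867  0.13769425]
```

Request:
step_arm(
  moves=[0,0,0,0,0.15,0,1,0,0,0,0,0.15,0,1,0,0,0,0,0.15,0,0.7,0,0,0,0,0.15,0,0.5,0,0,0,0,0.15,0,0,0,0,0,0,0.15,0,0,0,0,0,0,0.15,0,0,0,0,0,0,0.15,-3,0,0,0,0,0,0.15,-6,0,0,0,0,0,0.15,-9,0,0,0,0,0,0.15,-11.5,0,0,0,0,0,0.15,-11.5,0],
)

```text
t: 10.13
tcp_pos: [0.5336, -0.2744, 0.3094]
tcp_rot: [2.127, 2.299, 0.004]
ft_force: [0.5, 0.6, 0.8]
finger_gap: 0.0855
```

Run:
```python
from h import *
from rig import arm,vision
s=arm.read_state(); print(s["t"],s["tcp_pos"],s["ft_force"],s["finger_gap"])
print(togo(s,(.592,.289,.30),.455+np.pi/2))
for n in ["scene"]:
    p=vision.get_image(n); pickle.dump(p,open(n+"4.pkl","wb")); im=p["image"][:,:,::-1].copy()
    im=im[190:350,120:320]
    cv2.imwrite(f"pics/{n}4.png",cv2.resize(im,None,fx=3.5,fy=3.5,interpolation=cv2.INTER_CUBIC))
```

```text
10.1333 [ 0.53362179 -0.27440482  0.30944089] [0.49544525 0.59472984 0.76439072] 0.08548407587340089
(array([ 3.0000e-04,  1.2000e-02, -1.9479e+00]), array([55.72, 10.2 ,  0.72]))
```

View pics/scene4.png

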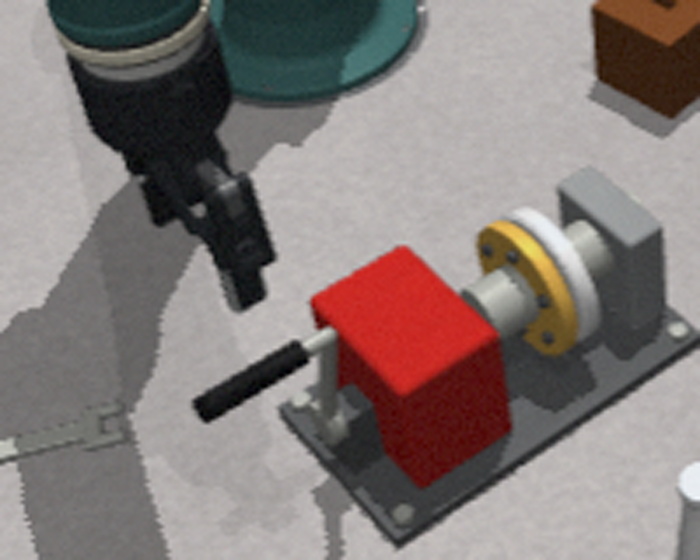

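Request:
step_arm(
  moves=[0,0,-0.1,2,0.4,0,0,0,0,-0.2,5,0.9,0,0,0,0,-0.32,8,1.5,0,0,0,0,-0.44,11.5,2.1,0,0,0,0,-0.56,15,2.7,0,0,0,0,-0.68,18.5,3.4,0,0,0,0,-0.8,22,4,0,0,0,0,-0.92,25.5,4.7,0,0,0,0,-1.04,29,5.3,0,0,0,0,-1.16,32.5,6,0,0,0,0,-1.28,36,6.6,0,0,0,0,-1.4,39.5,7.2,0,0,0,0,-1.52,43,7.9,0,0,0,0,-1.64,46.5,8.5,0,0,0,0,-1.76,50,9.2,0,0,0,0,-1.86,53,9.7,0,0,0,0,-1.93,55,10.1,0.5,0,0,0.012,-1.948,55.7,10.2,0.7,0,0,0.012,-1.948,55.7,10.2,0.7,0,0,0.012,-1.948,55.7,10.2,0.7,0],
)

```text
t: 11.85
tcp_pos: [0.5894, 0.2884, 0.295]
tcp_rot: [0.704, -3.052, -0.009]
ft_force: [0.2, -0.4, 0.1]
finger_gap: 0.0855
```

Run:
```python
from h import *
from rig import arm,vision
s=arm.read_state(); print(s["t"],s["tcp_pos"],s["ft_force"],s["finger_gap"],s["q"])
print(togo(s,(.592,.289,.112),.455+np.pi/2))
for n in ["scene"]:
    p=vision.get_image(n); pickle.dump(p,open(n+"5.pkl","wb")); im=p["image"][:,:,::-1].copy()
    u=proj(p,s["tcp_pos"]+[0,0,-.019])[0]; cv2.circle(im,tuple(int(a) for a in u.round()),2,(0,255,0),-1)
    im=im[120:290,300:480]
    cv2.imwrite(f"pics/{n}5.png",cv2.resize(im,None,fx=3.5,fy=3.5,interpolation=cv2.INTER_CUBIC))
```

```text
11.85 [0.58940989 0.28843726 0.29502852] [ 0.15074521 -0.3619454   0.13838527] 0.08552708930858269 [ 0.08983586  0.62229853 -0.90752967  1.48965021  0.49003727  1.27869293
  1.15347772]
(array([ 0.0079, -0.0079, -0.0019]), array([-0.4 , -0.21, 18.3 ]))
```

View pics/scene5.png

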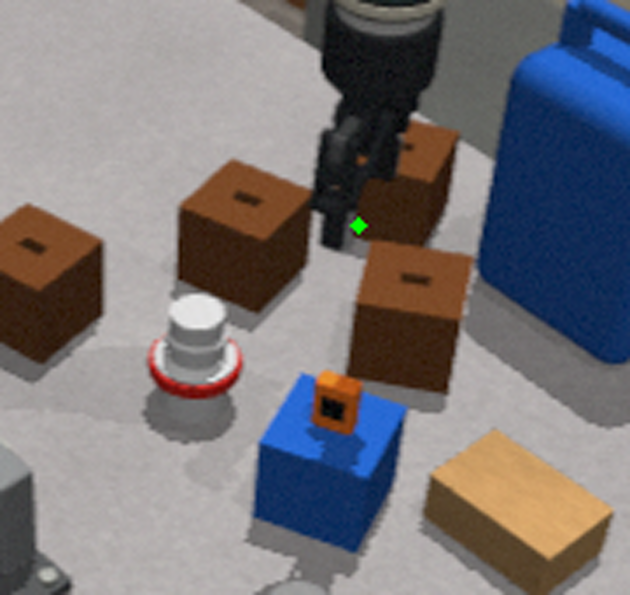

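Request:
step_arm(
  moves=[0,0,0,-0.1,0,3,0,0,0,0,-0.2,-0.1,6,0,0,0,0,-0.3,-0.1,9,0,0,0,0,-0.3,-0.15,11.5,0,0,0,0,-0.3,-0.15,13,0,0,0,0,-0.3,-0.15,13,0,0,0,0,-0.3,-0.15,13,0,0,0,0,-0.3,-0.15,13,0],
)

```text
t: 12.57
tcp_pos: [0.5926, 0.2904, 0.1682]
tcp_rot: [0.706, -3.056, -0.012]
ft_force: [0.3, 0.0, -0.6]
finger_gap: 0.0857
```

Run:
```python
from h import *
from rig import arm,vision
s=arm.read_state(); print(s["t"],s["tcp_pos"],s["ft_force"],s["finger_gap"])
print(togo(s,(.592,.289,.112),.455+np.pi/2))
for n in ["scene","top"]:
    p=vision.get_image(n); pickle.dump(p,open(n+"6.pkl","wb")); im=p["image"][:,:,::-1].copy()
    u=proj(p,s["tcp_pos"]+[0,0,-.019])[0]; u=u.astype(int)
    im=im[u[1]-50:u[1]+50,u[0]-60:u[0]+60]
    cv2.imwrite(f"pics/{n}6.png",cv2.resize(im,None,fx=5,fy=5,interpolation=cv2.INTER_CUBIC))
```

```text
12.5667 [0.59258576 0.29043158 0.16823307] [ 0.32713976  0.01483508 -0.64816763] 0.0856767401435148
(array([ 0.0085, -0.0029, -0.0009]), array([ 0.1 , -0.15,  5.62]))
```

View pics/scene6.png

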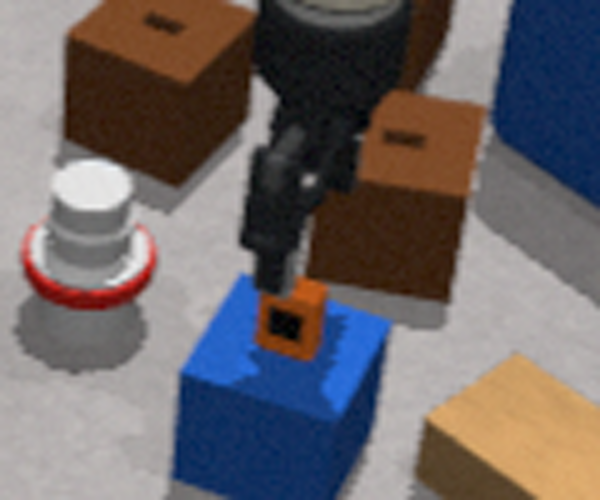

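View pics/top6.png

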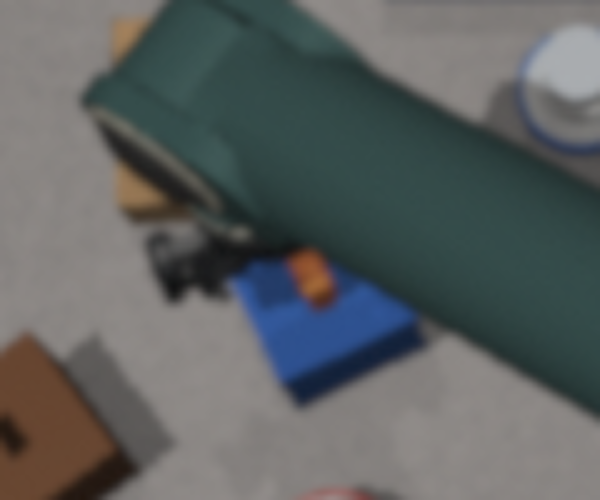

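Request:
step_arm(
  moves=[0.008,0,0,0.1,-0.1,2,0,0.008,0,0,0.1,-0.1,4,0,0.008,0,0,0.1,-0.1,5.2,0,0.008,0,0,0.1,-0.1,5.5,0,0.008,0,0,0.1,-0.1,5.5,0,0.008,0,0,0.1,-0.1,5.5,0.4,0.008,0,0,0.1,-0.1,5.5,0.6,0.008,0,0,0.1,-0.1,5.5,0.7,0.008,0,0,0.1,-0.1,5.5,0.8,0.008,0,0,0.1,-0.1,5.5,1,0.008,0,0,0.1,-0.1,5.5,1,0.008,0,0,0.1,-0.1,5.5,1,0.008,0,0,0.1,-0.1,5.5,1],
  squeeze=40,
)

```text
t: 13.75
tcp_pos: [0.5909, 0.2892, 0.1117]
tcp_rot: [0.708, -3.056, 0.002]
ft_force: [0.7, -1.7, 3.5]
finger_gap: 0.0178
```

Run:
```python
from h import *
from rig import arm,vision
s=arm.read_state(); print(s["t"],s["tcp_pos"],s["ft_force"],s["wrist_torque"],s["finger_gap"])
print(togo(s,(.592,.289,.112),.455+np.pi/2))
for n in ["scene"]:
    p=vision.get_image(n); pickle.dump(p,open(n+"7.pkl","wb")); im=p["image"][:,:,::-1].copy()
    u=proj(p,s["tcp_pos"]+[0,0,-.019])[0]; u=u.astype(int)
    im=im[u[1]-50:u[1]+50,u[0]-60:u[0]+60]
    cv2.imwrite(f"pics/{n}7.png",cv2.resize(im,None,fx=5,fy=5,interpolation=cv2.INTER_CUBIC))
```

```text
13.75 [0.59086864 0.28920467 0.11166759] [ 0.69907624 -1.69731448  3.52083144] [-0.1368571  -0.02412714  0.01455251] 0.01777265783985067
(array([ 0.0001, -0.0052,  0.0001]), array([-0.09, -0.07, -0.03]))
```

View pics/scene7.png

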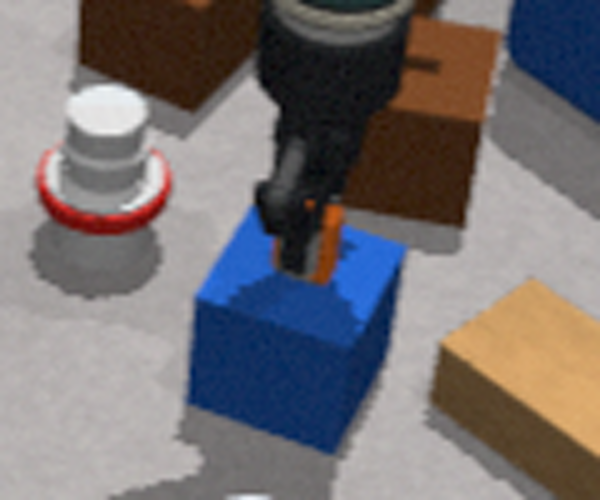

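Request:
step_arm(
  moves=[0,0,0,0,0,-1,1,0,0,0,0,0,-3,1,0,0,0,0,0,-6,1,0,0,0,0,0,-9,1,0,0,0,0,0,-12,1,0,0,0,0,0,-15,1,0,0,0,0,0,-17.5,1,0,0,0,0,0,-19,1,0,0,0,0,0,-19,1,0,0,0,0,0,-19,1,0,0,0,0,0,-19,1],
)

```text
t: 14.72
tcp_pos: [0.5911, 0.289, 0.2999]
tcp_rot: [0.707, -3.053, 0.003]
ft_force: [-0.6, -0.4, -0.6]
finger_gap: 0.0177
```

Run:
```python
from h import *
from rig import arm,vision
s=arm.read_state(); print(s["t"],s["tcp_pos"],s["ft_force"],s["finger_gap"])
print(togo(s,(.4726,-.032,.30),.081+np.pi/2))
p=vision.get_image("scene"); pickle.dump(p,open("scene8.pkl","wb")); im=p["image"][:,:,::-1].copy()
u=proj(p,s["tcp_pos"]+[0,0,-.0967])[0]; cv2.circle(im,tuple(int(a) for a in u.round()),1,(0,255,0),-1); u=u.astype(int)
im=im[u[1]-80:u[1]+40,u[0]-60:u[0]+60]
cv2.imwrite(f"pics/scene8.png",cv2.resize(im,None,fx=5,fy=5,interpolation=cv2.INTER_CUBIC))
```

```text
14.7167 [0.59108976 0.2890275  0.2998558 ] [-0.63871058 -0.35145464 -0.55595971] 0.01773385475153387
(array([-0.0014, -0.0078,  0.3743]), array([ 24.76, -23.62,   0.18]))
```

View pics/scene8.png

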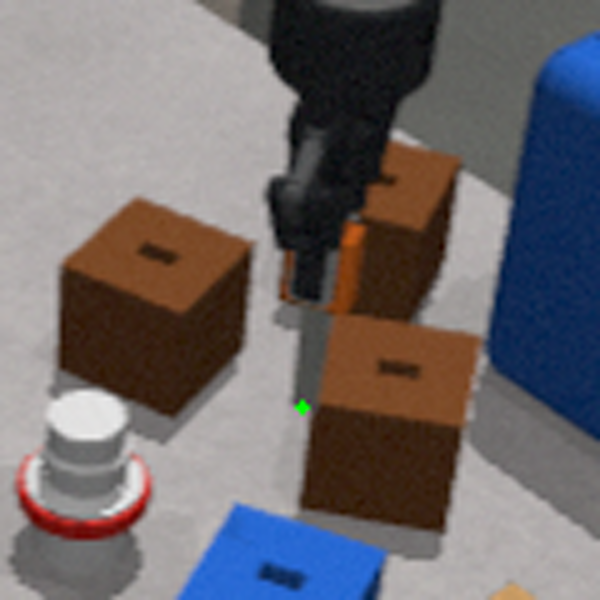

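Request:
step_arm(
  moves=[0,0,0.03,1.5,-1.4,0,1,0,0,0.06,3.5,-3.3,0,1,0,0,0.1,5.7,-5.4,0,1,0,0,0.13,8,-7.6,0,1,0,0,0.17,10.3,-9.8,0,1,0,0,0.2,12.6,-12,0,1,0,0,0.24,14.9,-14.2,0,1,0,0,0.27,17.2,-16.4,0,1,0,0,0.31,19.5,-18.6,0,1,0,0,0.34,21.6,-20.6,0,1,0,0,0.36,23.3,-22.2,0,1,0,-0.005,0.374,24.4,-23.3,0,1,0,-0.005,0.374,24.76,-23.6,0,1,0,-0.005,0.374,24.76,-23.6,0.2,1,0,-0.005,0.374,24.76,-23.6,2,1,0,-0.005,0.374,24.76,-23.6,4,1,0,-0.005,0.374,24.76,-23.6,5,1,0,-0.005,0.374,24.76,-23.6,5,1,0,-0.005,0.374,24.76,-23.6,5,1,0,-0.005,0.374,24.76,-23.6,5,1],
)

```text
t: 16.43
tcp_pos: [0.4734, -0.0305, 0.2532]
tcp_rot: [-0.13, 3.138, -0.0]
ft_force: [0.3, -0.0, -1.2]
finger_gap: 0.0176
```

```bash
cat > look.py <<'E'
import sys
from h import *
from rig import arm,vision
k=sys.argv[1]
s=arm.read_state(); print(s["t"],s["tcp_pos"],s["ft_force"],s["wrist_torque"],s["finger_gap"])
print(togo(s,(.4726,-.032,.25),.081+np.pi/2))
e=np.array([np.cos(.081),np.sin(.081),0])
for n,f in [("scene",6),("top",6)]:
    p=vision.get_image(n); pickle.dump(p,open(n+k+".pkl","wb")); im=p["image"][:,:,::-1].copy()
    tip=s["tcp_pos"]+[0,0,-.0967]; u=proj(p,tip)[0].astype(int); o=(u[0]-50,u[1]-60); o=(max(o[0],0),max(o[1],0))
    im=im[o[1]:o[1]+100,o[0]:o[0]+130]; im=cv2.resize(im,None,fx=f,fy=f,interpolation=cv2.INTER_CUBIC)
    for X in (tip-.007*e,tip+.007*e,[.4726,-.032,.130]):
        q=((proj(p,X)[0]-o+.5)*f).astype(int); cv2.circle(im,tuple(int(a) for a in q),2,(0,255,0),-1)
    cv2.imwrite(f"pics/{n}{k}.png",im)
E
python3 look.py 9
```

```text
16.4333 [ 0.47341831 -0.03045863  0.25320191] [ 0.2555392  -0.00233399 -1.20568892] [-0.00219192  0.01055326 -0.01772421] 0.017575013974828246
(array([-0.0003,  0.0004,  0.0015]), array([ 0.09, -0.15,  0.32]))
```

View pics/scene9.png

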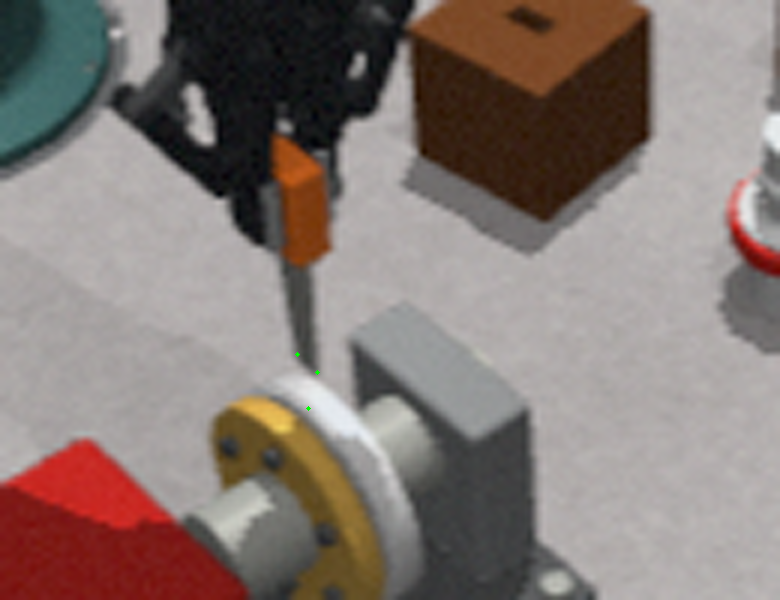

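View pics/top9.png

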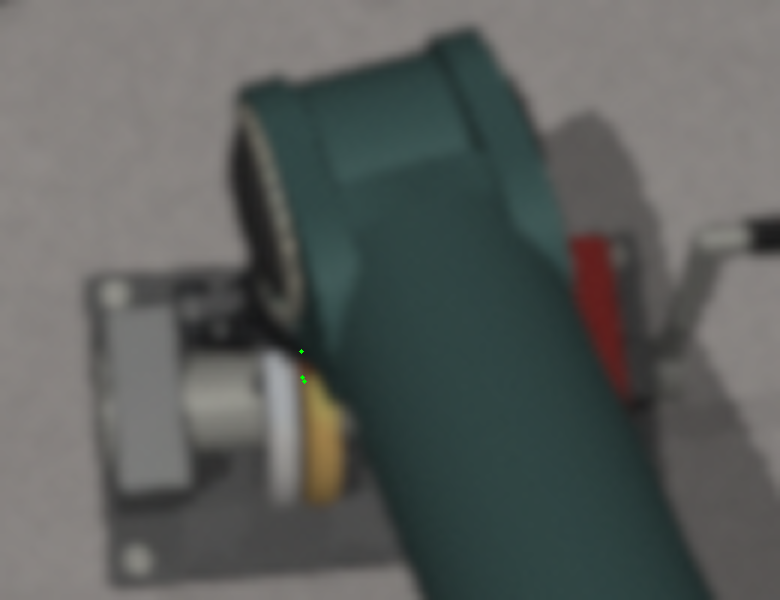

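Run:
```python
from h import *
p=load("scene9"); f=16; T=np.array([.47342,-.03046,.2532])
e=np.array([np.cos(.081),np.sin(.081),0]); n=np.array([-np.sin(.081),np.cos(.081),0])
o=np.array(proj(p,T-[0,0,.0967])[0]).astype(int)-[25,25]
im=p["image"][:,:,::-1][o[1]:o[1]+37,o[0]:o[0]+48]; im=cv2.resize(im,None,fx=f,fy=f,interpolation=cv2.INTER_NEAREST)
def L(P,c):
    q=((proj(p,P)-o+.5)*f).round().astype(np.int32); cv2.polylines(im,[q.reshape(-1,1,2)],False,c,1)
org=T-[0,0,.0267]
for s in (-1,1):
    for x in (-.007,.007):
        L([org+e*x+n*s*.0042, org+e*x+n*s*.0008-[0,0,.070]],(0,255,0))
C=np.array([.4767,-.0829,.075])
th=np.linspace(-.9,.9,30)
for y,c in ((.047,(255,0,0)),(.051,(0,0,255))):
    for d in (-.0022,.0022):
      L([C+n*(y+d)+e*.052*np.sin(t)+np.array([0,0,.052*np.cos(t)]) for t in th],c)
cv2.imwrite("pics/ov9.png",im)
```

```text
(no output)
```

View pics/ov9.png

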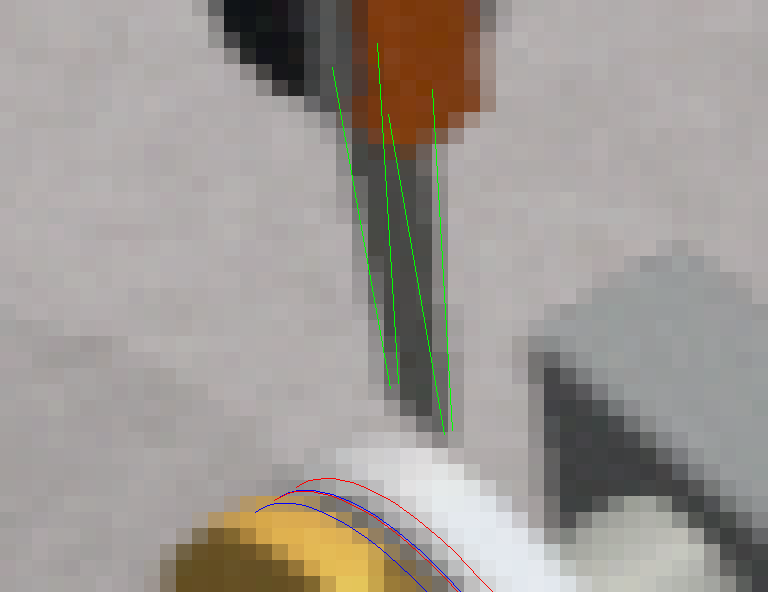

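Run:
```python
from h import *
p=load("scene9"); f=16
e=np.array([np.cos(.081),np.sin(.081),0]); n=np.array([-np.sin(.081),np.cos(.081),0])
C=np.array([.4767,-.0829,.075]); th=np.linspace(-.9,1.2,50)
out=[]
for y in (.047,.051):
    o=np.array([258,240]) if False else np.array(proj(p,[.4726,-.032,.13])[0]).astype(int)-[18,10]
    im=p["image"][:,:,::-1][o[1]:o[1]+30,o[0]:o[0]+25]; im=cv2.resize(im,None,fx=f,fy=f,interpolation=cv2.INTER_NEAREST)
    for d,r,c in ((-.0051,.055,(0,0,255)),(.0051,.055,(0,255,0)),(-.0131,.055,(0,0,255)),(.0131,.055,(0,255,0)),(-.0161,.052,(255,0,255)),(.0161,.052,(255,255,0))):
        q=((proj(p,[C+n*(y+d)+e*r*np.sin(t)+np.array([0,0,r*np.cos(t)]) for t in th])-o+.5)*f).round().astype(np.int32)
        cv2.polylines(im,[q.reshape(-1,1,2)],False,c,1)
    out.append(im)
cv2.imwrite("pics/ov9b.png",cv2.hconcat(out))
```

```text
(no output)
```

View pics/ov9b.png

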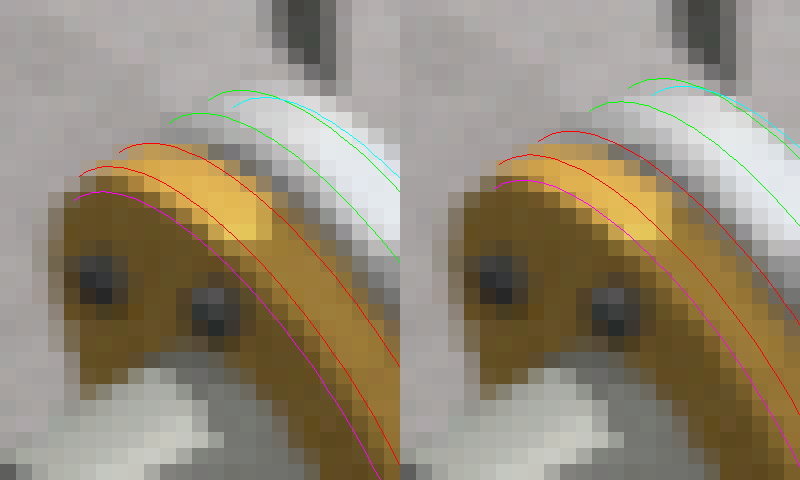

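Request:
step_arm(
  moves=[0,0,0,0,-0.25,0,1,0,0,0,0.05,-0.47,0,1,0,0,0,0.05,-0.47,0,1,0,0,0,0.05,-0.47,1,1,0,0,0,0.05,-0.47,2,1,0,0,0,0.05,-0.47,2.4,1,0,0,0,0.05,-0.47,2.4,1,0,0,0,0.05,-0.47,2.4,1,0,0,0,0.05,-0.47,2.4,1],
)

```text
t: 17.28
tcp_pos: [0.4727, -0.0358, 0.2285]
tcp_rot: [0.128, -3.138, 0.001]
ft_force: [0.1, 0.0, -0.1]
finger_gap: 0.0178
```

```bash
cat > ov.py <<'E'
import sys
from h import *
from rig import arm,vision
k=sys.argv[1]; s=arm.read_state(); T=s["tcp_pos"]; print(s["t"],T,s["ft_force"],s["wrist_torque"]); print(togo(s,(.4729,-.0352,.2267),.081+np.pi/2))
p=vision.get_image("scene"); pickle.dump(p,open("scene"+k+".pkl","wb")); f=16
e=np.array([np.cos(.081),np.sin(.081),0]); n=np.array([-np.sin(.081),np.cos(.081),0])
o=np.array(proj(p,T-[0,0,.0967])[0]).astype(int)-[25,20]
im=p["image"][:,:,::-1][o[1]:o[1]+37,o[0]:o[0]+48]; im=cv2.resize(im,None,fx=f,fy=f,interpolation=cv2.INTER_NEAREST)
def L(P,c):
    q=((proj(p,P)-o+.5)*f).round().astype(np.int32); cv2.polylines(im,[q.reshape(-1,1,2)],False,c,1)
org=T-[0,0,.0267]
for x in (-.007,.007): L([org+e*x, org+e*x-[0,0,.070]],(0,255,0))
cv2.imwrite(f"pics/ov{k}.png",im)
E
python3 ov.py 10
```

```text
17.2833 [ 0.47271042 -0.03583455  0.22854564] [ 0.14484731  0.04621659 -0.12913903] [-0.03860435 -0.02356956 -0.08544403]
(array([-0.0005, -0.0006,  0.0006]), array([-0.02,  0.06,  0.18]))
```

View pics/ov10.png

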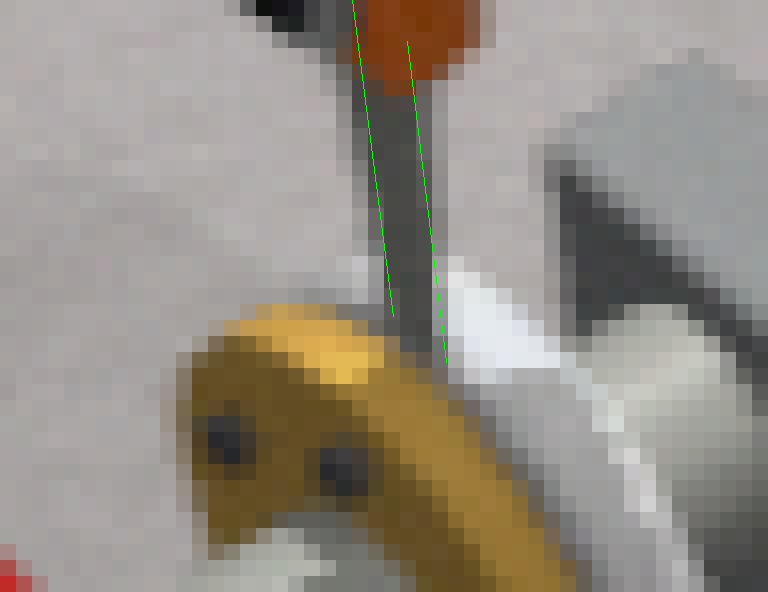

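Request:
step_arm(
  moves=[0,0,0,0,0.03,0.4,1,0,0,0,0,0.03,0.8,1,0,0,0,0,0.03,1.0,1,0,0,0,0,0.03,1.0,1,0,0,0,0,0.03,1.0,1,0,0,0,0,0.03,1.0,1],
)

```text
t: 17.83
tcp_pos: [0.4725, -0.0358, 0.2185]
tcp_rot: [0.127, -3.138, 0.001]
ft_force: [-0.3, 1.1, -1.2]
finger_gap: 0.0176
```

```bash
python3 ov.py 11
```

```text
17.8333 [ 0.472484   -0.03578698  0.21846475] [-0.27722204  1.05182832 -1.23960737] [0.21451604 0.04726416 0.00815042]
(array([-0.0007, -0.0008,  0.0002]), array([-0.05,  0.05, -0.82]))
```

View pics/ov11.png

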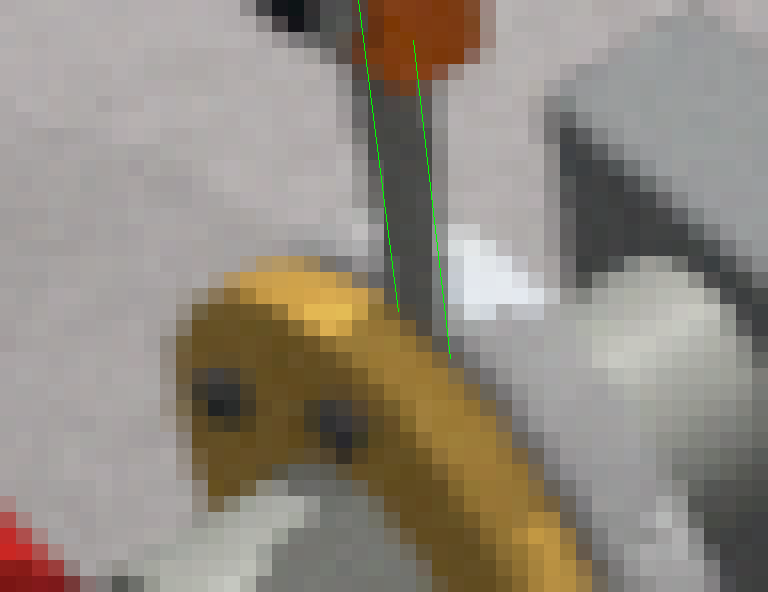

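```bash
cat > ff.py <<'E'
from h import *
from rig import arm,vision
F=[];M=[]
for i in range(8):
    s=arm.read_state(); F.append(s["ft_force"]); M.append(s["wrist_torque"])
    vision.get_image("top")
F=np.array(F); M=np.array(M); print("t",round(s["t"],2),"tip depth mm",round((.130-(s["tcp_pos"][2]-.0967))*1000,1),s["tcp_pos"].round(4),"F",F.mean(0).round(2),"sd",F.std(0).round(2),"M",M.mean(0).round(3),"tilt",togo(s,s["tcp_pos"],.081+np.pi/2)[0])
E
python3 ff.py
```

```text
t 18.23 tip depth mm 8.1 [ 0.4726 -0.0358  0.2186] F [ 0.12  0.25 -0.71] sd [0.47 0.36 0.4 ] M [ 0.069  0.047 -0.017] tilt [-0.0009 -0.0006  0.0002]
```

Request:
step_arm(
  moves=[0,0,0,0,0,0.3,1,0,0,0,0,0,0.6,1,0,0,0,0,0,0.8,1,0,0,0,0,0,0.8,1,0,0,0,0,0,0.8,1],
)

```text
t: 18.7
tcp_pos: [0.4724, -0.0358, 0.2103]
tcp_rot: [0.128, -3.138, 0.001]
ft_force: [0.1, 0.3, -1.0]
finger_gap: 0.0175
```

```bash
python3 ff.py
```

```text
t 19.05 tip depth mm 16.1 [ 0.4726 -0.0358  0.2106] F [ 0.01  0.32 -1.02] sd [0.38 0.27 0.35] M [0.051 0.013 0.01 ] tilt [-0.0009 -0.0005  0.0002]
```

Free so far; continue in small steps.

Request:
step_arm(
  moves=[0,0,0,0,0,0.1,1,0,0,0,0,0,0.2,1,0,0,0,0,0,0.3,1,0,0,0,0,0,0.4,1,0,0,0,0,0,0.4,1],
)

```text
t: 19.52
tcp_pos: [0.4724, -0.0358, 0.2063]
tcp_rot: [0.127, -3.138, 0.001]
ft_force: [0.1, 0.7, -1.1]
finger_gap: 0.0174
```

```bash
python3 ff.py
```

```text
t 19.87 tip depth mm 20.2 [ 0.4725 -0.0358  0.2065] F [-0.01  0.42 -1.07] sd [0.46 0.56 0.39] M [0.07  0.028 0.008] tilt [-0.0008 -0.0007  0.0002]
```

Request:
step_arm(
  moves=[0,0,0,0,0,0.1,1,0,0,0,0,0,0.2,1,0,0,0,0,0,0.3,1,0,0,0,0,0,0.4,1,0,0,0,0,0,0.4,1],
)

```text
t: 20.33
tcp_pos: [0.4725, -0.0358, 0.2023]
tcp_rot: [0.128, -3.138, 0.001]
ft_force: [-0.8, 0.6, -0.6]
finger_gap: 0.0181
```

```bash
python3 ff.py
```

```text
t 20.68 tip depth mm 24.1 [ 0.4725 -0.0358  0.2026] F [ 0.07  0.41 -1.24] sd [0.72 0.49 0.44] M [0.078 0.013 0.002] tilt [-0.0008 -0.0007  0.0001]
```

Request:
step_arm(
  moves=[0,0,0,0,0,0.1,1,0,0,0,0,0,0.2,1,0,0,0,0,0,0.3,1,0,0,0,0,0,0.3,1,0,0,0,0,0,0.3,1],
)

```text
t: 21.15
tcp_pos: [0.4725, -0.0358, 0.1994]
tcp_rot: [0.128, -3.138, 0.001]
ft_force: [-0.5, -0.2, -0.4]
finger_gap: 0.0177
```

```bash
python3 ff.py; python3 ov.py 12
```

```text
t 21.5 tip depth mm 27.1 [ 0.4725 -0.0358  0.1996] F [ 0.04  0.42 -1.  ] sd [0.46 0.46 0.51] M [0.075 0.022 0.   ] tilt [-0.0008 -0.0007  0.0002]
21.55 [ 0.47251425 -0.03584167  0.19957164] [-0.52447928  0.79152318 -0.80823004] [0.06851417 0.02190828 0.018184  ]
(array([-0.0009, -0.0007,  0.0002]), array([-0.04,  0.06, -2.71]))
```

View pics/ov12.png

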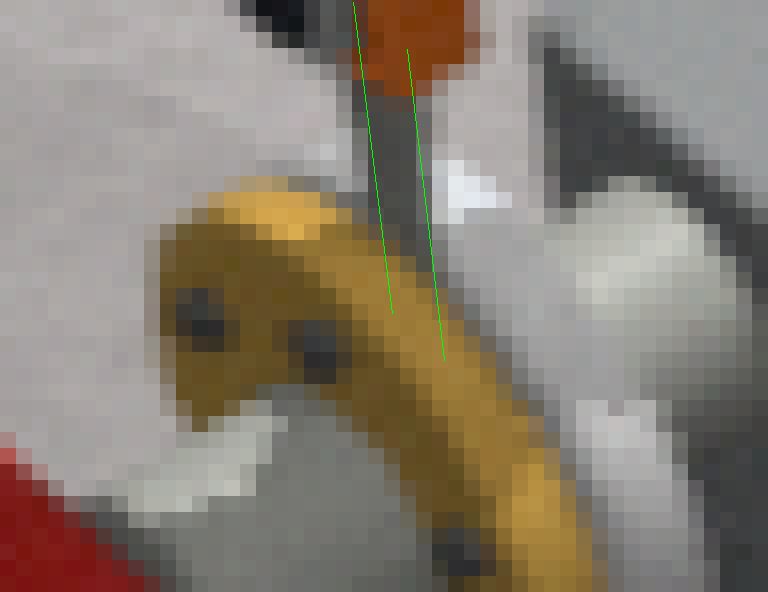

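Blade is in the gap (occluded by the brass disc below about row 235 of the crop) with no vertical resistance yet. Continue.

Request:
step_arm(
  moves=[0,0,0,0,0,0.1,1,0,0,0,0,0,0.2,1,0,0,0,0,0,0.3,1,0,0,0,0,0,0.3,1,0,0,0,0,0,0.3,1],
)

```text
t: 22.02
tcp_pos: [0.4728, -0.0358, 0.1966]
tcp_rot: [-0.128, 3.139, -0.001]
ft_force: [0.4, 1.0, 1.0]
finger_gap: 0.0173
```

```bash
python3 ff.py
```

```text
t 22.37 tip depth mm 30.1 [ 0.4728 -0.0358  0.1966] F [0.91 0.2  0.48] sd [0.39 0.52 0.27] M [ 0.065 -0.257 -0.015] tilt [-0.0007 -0.0001  0.0001]
```

Request:
step_arm(
  moves=[0,0,0,0,0,0.05,1,0,0,0,0,0,0.1,1,0,0,0,0,0,0.15,1,0,0,0,0,0,0.15,1,0,0,0,0,0,0.15,1],
)

```text
t: 22.83
tcp_pos: [0.4726, -0.0358, 0.1951]
tcp_rot: [0.128, -3.138, 0.001]
ft_force: [0.9, 0.6, 3.0]
finger_gap: 0.0179
```

```bash
python3 ff.py
```

```text
t 23.18 tip depth mm 31.6 [ 0.4726 -0.0358  0.1951] F [0.18 0.29 3.52] sd [0.4  0.44 0.43] M [ 0.044 -0.09   0.003] tilt [-0.0008 -0.0005  0.0002]
```

```bash
python3 ff.py
python3 - <<'E'
from h import *
from rig import arm,vision,models
p=vision.get_image("scene"); im=p["image"][:,:,::-1]; cv2.imwrite("pics/final.png",cv2.resize(im[120:440,80:480],None,fx=2,fy=1.8)) 
p=vision.get_image("scene")
a=load("scene0")["image"].astype(int); d=np.abs(a-p["image"]).max(2)
for nm,(u,v) in dict(red=(355,224),blue=(382,306),nozzle=(321,360),oil=(195,399),carton=(448,263),spanner=(120,319),grip=(191,299)).items(): print(nm,d[v-10:v+10,u-10:u+10].mean().round(1))
E
```

```text
t 23.58 tip depth mm 31.6 [ 0.4726 -0.0358  0.1951] F [0.15 0.01 3.74] sd [0.26 0.32 0.5 ] M [ 0.052 -0.065  0.   ] tilt [-0.0008 -0.0006  0.0003]
red 7.1
blue 7.2
nozzle 6.4
oil 6.9
carton 8.5
spanner 28.6
grip 15.8
```

View pics/final.png

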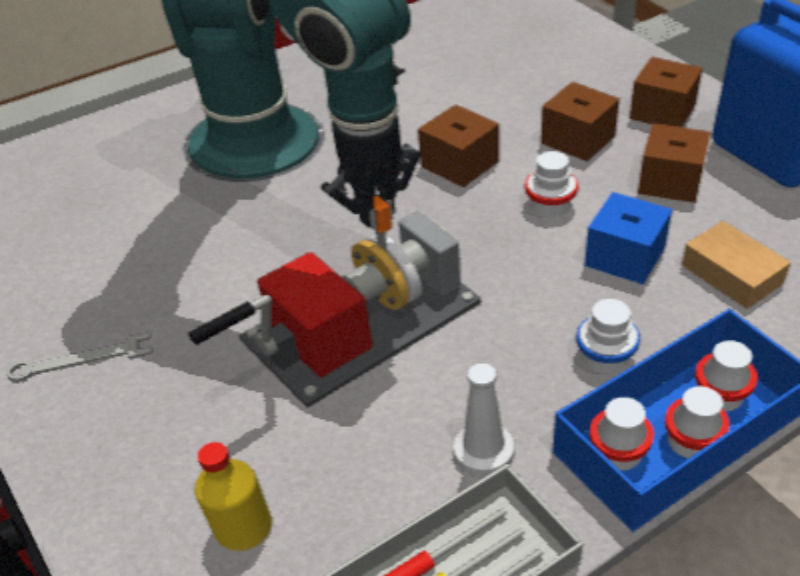

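Run:
```python
from h import *
from rig import arm,vision
p=vision.get_image("scene")
for q in (load("scene0"),p):
    h=cv2.cvtColor(q["image"],cv2.COLOR_RGB2HSV); m=h[280:320,170:210,2]<45; y,x=np.nonzero(m); print(x.mean()+170,y.mean()+280,len(x))
print(arm.read_state()["ft_force"]); print(arm.sign_off())
```

```text
191.13247863247864 298.71367521367523 234
190.10743801652893 299.504132231405 242
[-0.05258313  0.08853314  4.07404519]
the job is handed in; nothing more can be done
None
```

The job is handed in at about 23.7 s of the 70 s allowed. sign_off gives no verdict, so what follows rests on my own measurements.

- **Lever:** I gripped the black bar and pulled it along its arc to about 0.74 rad, estimated from the TCP. I then eased it back at about 0.6 rad/s and let go within about 0.01 rad of home. In the last picture the bar is about 1 px from where it started, along its own length. That fits the small sideways float with the discs, so the lever is home.
- **Gauge:** I took it from the blue stand and lifted it about 19 cm. I aligned it with the gap using the blade and discs in the same picture, then lowered it in small steps.
- **Final depth:** First drag came between 27 and 30 mm below the rims. I stopped at 31.6 mm, where the upward push on the tool had risen about 4.5 to 5 N over the free value. From the spring figures given, I estimate 4 to 6 N on each disc.
- **Final hold:** The tool is within 0.001 rad of vertical and the fingers are 18 mm apart at 40 N. In x the tip is within a few millimetres of the gap's middle.

**Checks that disagreed:**
- The two cameras put the gap about 5 mm apart in y. I followed the scene camera, where the blade tip matched the TCP to about 1 mm, and the blade went in without touching a rim.
- At 30.1 mm the force had a brief sideways part of about 0.9 N, which was gone at the final depth.
- The five standing bystanders looked unmoved in the last picture. The spanner area did differ from the first picture, which I put down to the arm's shadow, since nothing went near it.

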